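Set the length stop of a slicing guide and bring the potato up to it

ROBOT

A 7-joint arm with a two-finger parallel gripper is mounted at the origin on a cart in front of the work surface, level with it; the furniture and walls round the work are solid. World frame = base frame: x ahead of the robot, y to its left, z up, the work surface at z = 0. Lengths are in m, angles in degrees, forces in N, time in s.
With the tool pointing down it reaches from about 0.425 to 0.875 m from the base axis. Payload 4.7 kg.
Tool frame: the origin (TCP) lies midway between the tips of the shut fingers; the grasp point (between the pads) lies 19 mm behind it (env.tcp_to_grasp is the distance from the TCP to the grasp point, in m); z points along the fingers, x is the direction in which the jaws open and shut, and the axes are right-handed (so a half turn about z gives the same grasp; the last joint's range is limited). The gripper opens to 87 mm and grips with 3 to 60 N. Pads are 19 mm wide; open, the fingers measure 117 mm over their backs; the gripper's body (75 mm by 190 mm) begins 51 mm behind the grasp point.
Start: joints at [70.48, 18.392, -4.016, 83.108, 1.295, 78.541, -3.26], TCP at [0.226, -0.61, 0.223] pointing down, gripper open.
Joint ranges: [-163.93, 163.93], [-17.29, 119.83], [-79.2, 71.16], [3.27, 140.29], [-89.18, 269.18], [5.43, 117.66], [-154.24, 154.24]. Speed limits (degrees/s): [147.25, 147.25, 180, 180, 180, 180, 180].

INTERFACE

Orientations are given as [roll, pitch, yaw] about the fixed x, y, z axes, in that order (R = Rz(yaw) Ry(pitch) Rx(roll)).
In Python, from cell import env, viewer gives the robot as it stands.
- The arm moves only by the shell command python3 -m pendant 'ROWS' [OPENING] [FORCE]. ROWS is JSON, a list of rows, each a list of 6 numbers: the shift along the tool's x, y, z each as a share of 0.1 m, from -1 to 1, then the turn, a rotation vector about the tool's x, y, z each as a share of 90 degrees, from -1 to 1. A call has exactly 8 rows; each row is the pose to reach, as a shift and turn from the pose commanded when the call began, along the tool's axes at that moment; what a row does not reach only later rows make up. A row lasts 1/8 s, in which the tool goes at most 62.5 mm and 10.7 degrees, less where a joint would pass 70% of its speed; a pose out of reach is approached as far as the arm can. A call with a number of a shift or a turn outside -1 to 1 is refused whole. A call with a gripper value outside its range is refused whole. OPENING is the finger opening in mm, from 0 to 87, set as the call begins (- or left out, the last holds). The fingers move at their own pace and stop on an object; FORCE is the grip in N (left out, the last holds). Time passes only in rows, so rows that repeat a pose let the fingers close, or fill a call up. It gives the time, the measured TCP pose, the force and the opening at its end, in the units of the state.
- env.get_obs(): the state, without advancing time (a new reading comes with each control period).
- viewer.read_camera(name): name is "side" or "top" or "wrist"; returns a dict with "frame" (480x640x3 uint8, red, green, blue), "fx", "fy", "cx", "cy" (pixels), "view" (4x4, takes a point from world to camera coordinates); the wrist camera has in their place "hand_eye" (4x4, takes a point from camera to tool coordinates, whose origin is the TCP and whose axes are the tool frame's). Camera axes: x right, y down, z forward; pixel columns grow to the right and rows downward; lengths in m; the calibration is good to about 2 mm. The wrist camera is an equidistant fisheye: a pixel r from the principal point sees the ray r / f radians off the axis. A picture is of the moment at which its call begins: read the wrist's pose just before it. There is no depth.
- env.sign_off(): hands the job in, once; it reports no verdict.
The state is a dict: "time_s": time; "qpos": joint angles; "joint_velocities": joint speeds; "effort": joint torques, N m; "tool_pos": TCP position; "tool_rot": TCP orientation; "force": force on the tool from outside, world axes, zero at the start; "wrist_torque": the same for the moment, N m; "grip_width": finger opening in m.
Only numpy, scipy, OpenCV 4.12 (cv2) and the standard library are available. Lean on these libraries where they do the work, as an engineer would, in place of code of your own. Each camera call takes 0.05 s, during which the arm holds its last target.

TASK

Set up the slicing guide for the next cut: push the sliding stop along its rail until its spring pin clicks into the notch beside the red tab, then push the potato along the channel, gently, until its end rests against the stop, which must stay clicked into that notch. Only push, with the fingertips or the outside of the fingers: pinch and lift nothing, and leave the other things on the worktop where they are.

Things in the scene. Friction and masses are not known exactly. Their poses are not given: they have to be found in the camera images.
- guide: Slicing guide, fixed: white plastic base 160 (x) by 340 (y, from -150 to 190) by 12 mm. Origin on the worktop; x runs across the channel towards the back fence, y along the channel, z up. A rail (18 mm wide, centre x = 62 mm, top 60 mm above the worktop, y = -145 to -6 mm) stands behind the fence, with three V notches, 8 mm wide, across its top at y = -73, -53 and -33 mm.
- slot (a point): middle of the channel's bed (12 mm above the worktop) at the 3 mm knife slot, which is y = 0 of the guide; axes as the guide's. The channel is 82 mm wide (41 mm each side of this point along x) between the back fence (8 mm thick, top 52 mm above the worktop) and the front wall (8 mm, top 37 mm above the worktop, y = -95 to 185 mm)
- stop: Sliding stop, metal with a black grip, moves only along the rail (guide y, axes as the guide's), from y = -118 mm (parked end, it starts 0 to 25 mm from there) to -22 mm. Origin level with the worktop, in line with the pin along y. Slides with about 1.5 N of friction; entering a notch it is drawn in over the last 3 mm, and leaving one takes about 10 N.
- stop_grip (a point): point to push on: upper middle of the stop's black grip, 22 (x) by 30 (y: its two end faces for pushing lie 15 mm either side of this point) by 45 mm high, from 77 to 122 mm above the worktop; this point is 105 mm above it. The pin's knob, 32 mm further back, reaches up to 91 mm; nothing near stands higher than the grip
- stop_pin (a point): point on the rail's top under the stop's spring pin; it must come level, along guide y, with the red tab
- pin (a joint): height of the spring pin: about -0.0007 m while its tip rides on the flat of the rail, about -0.0033 m when it has dropped into a notch
- stop_face (a point): centre of the face of the stop's steel blade that looks to guide +y (towards the slot), 32 mm above the worktop; blade 6 mm thick (y), from x = -42 to 34 mm across the channel and 14 to 54 mm above the worktop; axes as the guide's
- tab_red: red plastic tab, 18 (x) by 14 (y) by 16 mm, clipped to the rail's flange behind one of the three notches (which one varies; a yellow and a blue tab mark the others); its origin is level with the notch along guide y, 27 mm further back than the pin, 45 mm above the worktop; its top is at 53 mm; axes as the guide's
- potato: Small tan potato lying loose on the bed of the channel, 65 mm (its x) by 85 mm (its y, along the channel) by 39 mm high, 0.1 to 0.16 kg, convex; origin at the middle of its underside, 88 to 110 mm from the slot on the guide's +y side at the start
- spare_potato: bystander: second potato, 64 x 103 x 60 mm, on the worktop behind the guide; origin at its underside
- petri: bystander: closed petri dish, 90 mm across, 16 mm high, at the back right; origin at its underside
- peeler: bystander: peeler with black handle, 33 x 228 x 26 mm, lying behind the guide; origin at its underside
- knife: bystander: kitchen knife with black handle, 233 mm long, lying left of the guide; origin at the underside where blade and handle meet
Mind the look-alikes: they are no part of the job. Of the things that look like the potato, the larger one is meant.

How it is judged:
By the outcome, as a careful person would: the job done as asked, in the order asked, and still so for the second after the job is handed in, with the robot touching nothing.
It also fails if it takes over 58 s, if anything falls off the work surface, if the arm or the gripper's body presses on something with over 40 N, if the wrist force passes 120 N, or if a joint passes its speed limit or range.

## Working session

There is one attempt and no reset: what is moved stays moved. The work goes in short steps, Python scripts to look and compute and a shell command to move; the robot and the scene stay as the last step left them, time stands still between calls to the robot, and variables do not carry over. Pictures are saved under pics/ and viewed, and the job is handed in when it is done.

```bash
ls; mkdir -p pics; python3 - <<'E'
from cell import env, viewer
import cv2
for n in ("side","top"):
    c=viewer.read_camera(n); cv2.imwrite(f"pics/{n}0.png",c["frame"][:,:,::-1])
    print(n,c["fx"],c["fy"],c["cx"],c["cy"],c["view"])
o=env.get_obs(); print(o)
E
```

```text
pics
side 599.7425839388042 599.7425839388042 322.79898104947364 250.06293038601743 [[ 0.98030409 -0.19747988  0.00236336 -0.54866406]
 [-0.07671742 -0.39180311 -0.916845    0.2193939 ]
 [ 0.18198441  0.8986056  -0.39923634  0.97758679]
 [ 0.          0.          0.          1.        ]]
top 624.218653129137 624.218653129137 310.7873117121447 238.88894963888282 [[ 0.00721086 -0.99996825 -0.00339069  0.20050052]
 [-0.98033642 -0.00640053 -0.19722967  0.61087274]
 [ 0.1972017   0.00474621 -0.98035145  1.19083669]
 [ 0.          0.          0.          1.        ]]
{'time_s': 0.1, 'qpos': array([70.47859051, 18.43698646, -4.01582068, 83.16597639,  1.29492564,
       78.54079716, -3.25909928]), 'joint_velocities': array([ 0.03380244, -0.06844188,  0.08068719, -0.2518644 ,  0.01760338,
       -0.0168814 , -0.02777885]), 'effort': array([-4.34370550e-04, -4.92570949e+01, -4.06106198e-01, -3.13400388e+01,
       -6.42712531e-02,  3.94322444e-02,  5.66372660e-05]), 'tool_pos': array([ 0.22561021, -0.60907787,  0.22156324]), 'tool_rot': array([ 1.79994840e+02,  9.85339888e-02, -6.96678828e+01]), 'force': array([ 0.04446867, -0.67508112,  0.12008027]), 'wrist_torque': array([-0.08223479,  0.02922314,  0.00841649]), 'grip_width': 0.08704790532926342}
```

View pics/top0.png

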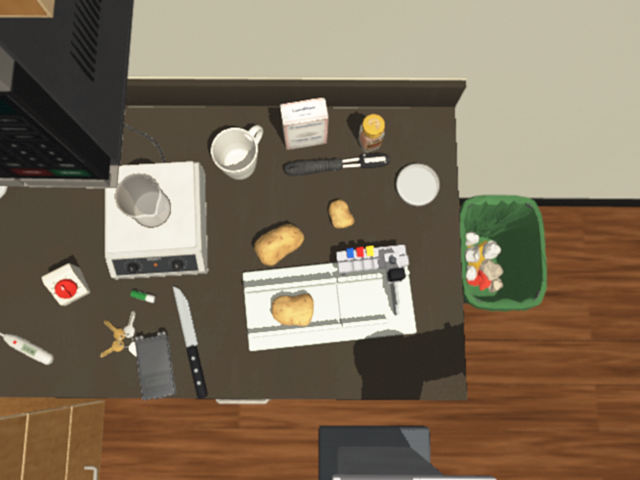

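View pics/side0.png

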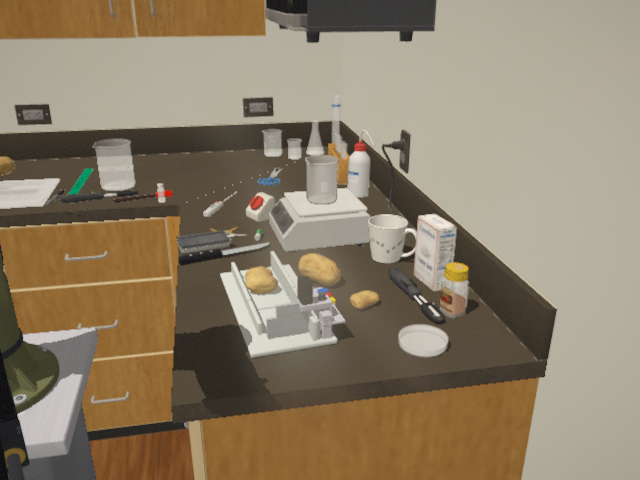

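```bash
python3 - <<'E'
import cv2
a=cv2.imread("pics/top0.png"); cv2.imwrite("pics/topc.png",cv2.resize(a[225:360,230:430],None,fx=4,fy=4,interpolation=cv2.INTER_CUBIC))
a=cv2.imread("pics/side0.png"); cv2.imwrite("pics/sidec.png",cv2.resize(a[240:360,210:390],None,fx=4,fy=4,interpolation=cv2.INTER_CUBIC))
E
```

```text
(no output)
```

View pics/topc.png

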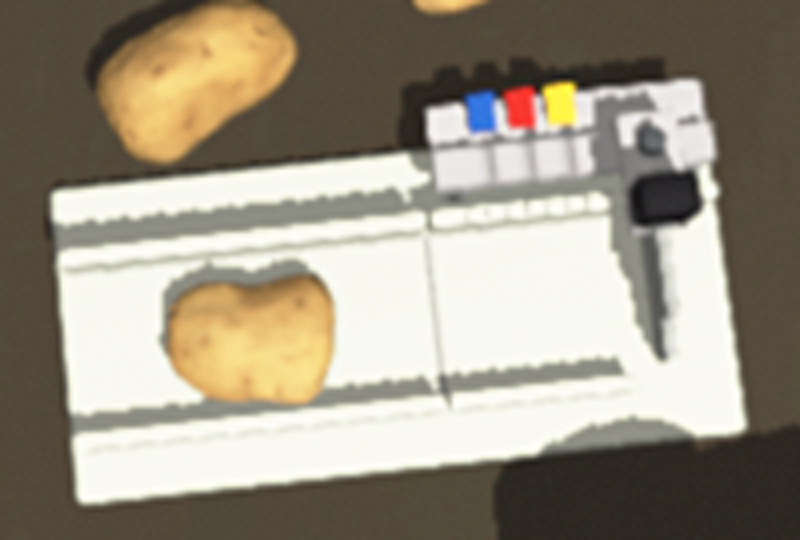

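View pics/sidec.png

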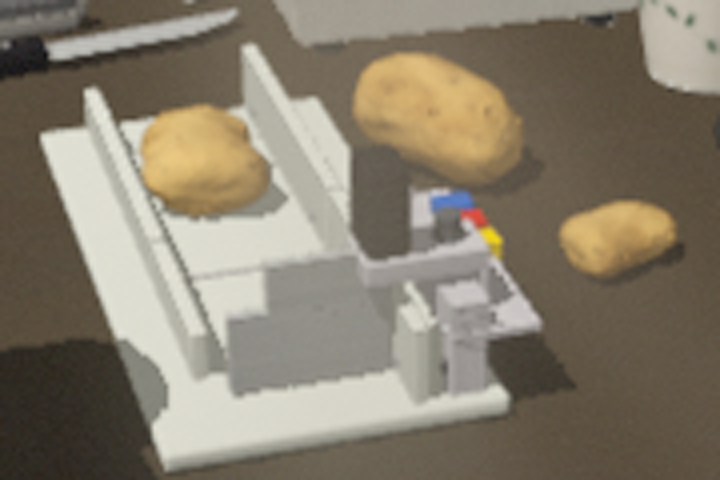

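The top view shows three potato-like things: one in the channel at (293,310), the spare at (279,245) and a small one at (341,214). The one in the channel fits the description. The tabs are blue (350,252), red (360,251) and yellow (370,251), so red marks the middle notch. The stop is parked at the right, with its grip at about (397,275).

```bash
cat > h.py <<'E'
import numpy as np, cv2
from cell import env, viewer
def ray(c,u,v):
    V=c["view"];R=V[:3,:3];t=V[:3,3]
    return -R.T@t, R.T@np.array([(u-c["cx"])/c["fx"],(v-c["cy"])/c["fy"],1])
def at(c,u,v,z):
    o,d=ray(c,u,v); return o+d*(z-o[2])/d[2]
def proj(c,p):
    q=c["view"][:3,:3]@p+c["view"][:3,3]; return np.array([c["fx"]*q[0]/q[2]+c["cx"],c["fy"]*q[1]/q[2]+c["cy"]])
def masks(f):
    h=cv2.cvtColor(f,cv2.COLOR_RGB2HSV); H,S,V=[h[...,i].astype(int) for i in range(3)]
    return H,S,V
def cen(m,box):
    mm=np.zeros_like(m,np.uint8); x0,y0,x1,y1=box; mm[y0:y1,x0:x1]=m[y0:y1,x0:x1]
    n,l,s,c=cv2.connectedComponentsWithStats(mm); i=1+np.argmax(s[1:,4]); return c[i],s[i],(l==i)
E
python3 - <<'E'
from h import *
np.set_printoptions(precision=4,suppress=True)
c=viewer.read_camera("top"); H,S,V=masks(c["frame"])
P={}
for n,m in dict(red=((H<8)|(H>172))&(S>150)&(V>100),blue=(H>105)&(H<125)&(S>130)&(V>100),yellow=(H>22)&(H<32)&(S>170)&(V>150)).items():
    ce,s,_=cen(m,(330,235,390,265)); P[n]=at(c,*ce,.053); print(n,ce,s,P[n])
k=(V<45); ce,s,_=cen(k,(382,260,412,285)); print("grip",ce,s,at(c,*ce,.115),at(c,*ce,.122))
po=(H>8)&(H<24)&(S>90)&(V>110); ce,s,l=cen(po,(262,280,330,335)); print("potato",ce,s)
ys,xs=np.nonzero(l); pts=np.array([at(c,x,y,.030)[:2] for x,y in zip(xs,ys)])
# corners of base z=.012
w=((S<40)&(V>200)).astype(np.uint8); cv2.imwrite("pics/w.png",cv2.resize(w[225:360,230:430]*255,None,fx=4,fy=4))
cor={n:at(c,230+u/4-.4,225+v/4-.4,.012)[:2] for n,(u,v) in dict(BL=(52,188),FL=(78,503),FR=(745,432)).items()}
print(cor, np.linalg.norm(cor["BL"]-cor["FL"]),np.linalg.norm(cor["FR"]-cor["FL"]))
a=cor["FL"]-cor["FR"]; th=np.arctan2(-a[0],a[1]); print("yaw",np.degrees(th))
tb=P["blue"]-P["yellow"]; print("tab yaw",np.degrees(np.arctan2(-tb[0],tb[1])),np.linalg.norm(tb[:2]))
R=np.array([[np.cos(th),-np.sin(th)],[np.sin(th),np.cos(th)]])
# FL is guide (x0-?,190)
g=lambda p:(R.T@(np.array(p)[:2]-cor["FL"])).round(4)
for n in P: print(n,"rel FL",g(P[n]))
print("grip rel FL",g(at(c,397,274,.122)))
q=(R.T@(pts-cor["FL"]).T).T; print("potato ext",q.min(0),q.max(0),q.mean(0))
# slot ends
for u,v in ((426,215),(447,402)): print("slot",g(at(c,230+u/4-.4,225+v/4-.4,.012)))
E
```

```text
red [359.6308 250.8923] [356 246   8  11  65] [0.5871 0.1063 0.053 ]
blue [349.623  252.0164] [346 248   8  10  61] [0.5847 0.1265 0.053 ]
yellow [369.3396 249.8113] [366 246   8   9  53] [0.5895 0.0868 0.053 ]
grip [394.9412 273.9832] [388 269  16  12 119] [0.5318 0.0444 0.115 ] [0.5308 0.0454 0.122 ]
potato [292.9837 309.4901] [ 272  294   41   32 1106]
{'BL': array([0.5496, 0.3452]), 'FL': array([0.3895, 0.3275]), 'FR': array([ 0.4273, -0.0091])} 0.1609879354081237 0.3387422283947287
yaw 6.402693325578291
tab yaw 6.852055212620902 0.03995666692753494
red rel FL [ 0.1717 -0.2419]
blue rel FL [ 0.1715 -0.2216]
yellow rel FL [ 0.1719 -0.2615]
grip rel FL [ 0.1085 -0.3   ]
potato ext [ 0.0373 -0.1367] [ 0.1006 -0.0538] [ 0.0709 -0.0964]
slot [ 0.1268 -0.1907]
slot [ 0.0307 -0.1905]
```

View pics/w.png

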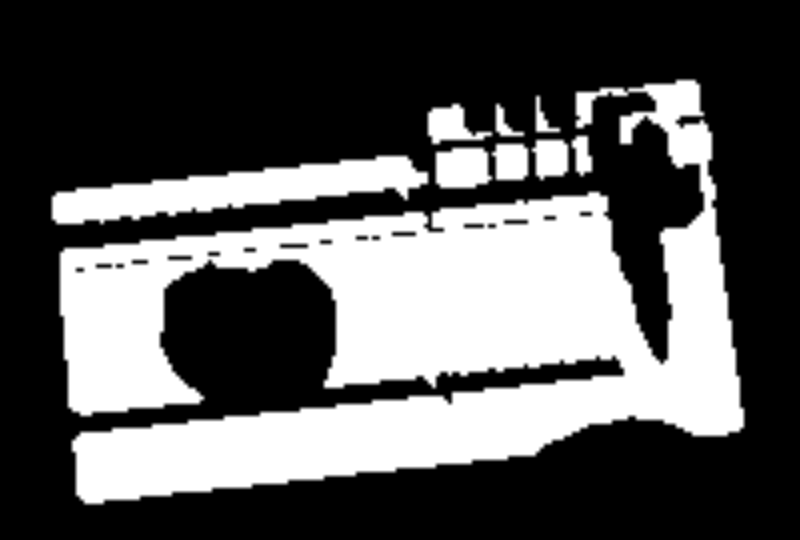

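```bash
cat >> h.py <<'E'
from scipy.spatial.transform import Rotation as Ro
TH=np.radians(6.6); RG=np.array([[np.cos(TH),-np.sin(TH),0],[np.sin(TH),np.cos(TH),0],[0,0,1]])
OG=np.array([.5871,.1063,0])-RG@np.array([.089,-.053,0])
def G2W(p): return OG+RG@np.array(p,float)
def W2G(p): return RG.T@(np.array(p)-OG)
def plan(gp):
    o=env.get_obs(); R=Ro.from_euler('xyz',o["tool_rot"],degrees=True)
    d=R.inv().apply(G2W(gp)-o["tool_pos"])/.1
    W=Ro.from_matrix(RG)*Ro.from_euler('x',180,degrees=True)
    print("tcp guide",W2G(o["tool_pos"]).round(4),"need",d.round(3),"turn",((R.inv()*W).as_rotvec(degrees=True)/90).round(3),"F guide",(RG.T@o["force"]).round(2),"t",round(o["time_s"],2),"w",round(o["grip_width"],4))
E
python3 - <<'E'
from h import *
np.set_printoptions(precision=4,suppress=True)
plan((.03,-.155,.2))
s=viewer.read_camera("side"); t=viewer.read_camera("top")
for y in (-.118,-.11,-.1,-.093):
    print(y,"grip top corners side/top",[ (proj(s,G2W((x,y+dy,.122))).round(1).tolist(),proj(t,G2W((x,y+dy,.122))).round(1).tolist()) for x in(.019,.041) for dy in(-.015,.015)])
print("red tab proj side",proj(s,G2W((.089,-.053,.053))))
H,S,V=masks(s["frame"]); print("red seen",cen(((H<8)|(H>172))&(S>150)&(V>90),(315,285,345,310))[:2])
print("grip seen side",cen(V<70,(292,270,316,310))[:2])
print("base corners proj top",[proj(t,G2W((x,y,.012))).round(1) for x in(-.083,.077) for y in(-.15,.19)])
print("base corners proj side",[proj(s,G2W((x,y,.012))).round(1) for x in(-.083,.077) for y in(-.15,.19)])
E
```

```text
tcp guide [-0.3523 -0.7222  0.2217] need [-4.602 -5.06   0.224] turn [-0.001  0.001 -0.847] F guide [ 0.43 -0.32  0.08] t 0.15 w 0.0871
-0.118 grip top corners side/top [([302.2, 284.5], [409.1, 276.2]), ([297.5, 277.2], [393.3, 277.9]), ([314.3, 282.7], [407.5, 264.7]), ([309.4, 275.6], [391.7, 266.4])]
-0.11 grip top corners side/top [([301.0, 282.5], [404.9, 276.7]), ([296.3, 275.3], [389.1, 278.4]), ([313.0, 280.8], [403.3, 265.2]), ([308.1, 273.7], [387.5, 266.9])]
-0.1 grip top corners side/top [([299.4, 280.1], [399.6, 277.3]), ([294.8, 273.0], [383.8, 279.0]), ([311.3, 278.4], [398.0, 265.8]), ([306.5, 271.4], [382.3, 267.5])]
-0.093 grip top corners side/top [([298.3, 278.4], [395.9, 277.7]), ([293.8, 271.4], [380.1, 279.4]), ([310.2, 276.7], [394.4, 266.2]), ([305.4, 269.9], [378.6, 267.9])]
red tab proj side [325.9072 293.5956]
red seen (array([328.7273, 293.7273]), array([326, 292,   6,   4,  11], dtype=int32))Traceback (most recent call last):
  File "<stdin>", line 9, in <module>
  File "h.py", line 15, in cen
    n,l,s,c=cv2.connectedComponentsWithStats(mm); i=1+np.argmax(s[1:,4]); return c[i],s[i],(l==i)
                                                      ~~~~~~~~~^^^^^^^^^
    return _wrapfunc(a, 'argmax', axis=axis, out=out, **kwds)
    return bound(*args, **kwds)
ValueError: attempt to get argmax of an empty sequence
```

```bash
python3 -m pendant '[[-0.5,-0.5,0,0,0,-0.1],[-0.9,-0.9,0,0,0,-0.2],[-1,-1,0,0,0,-0.32],[-1,-1,0,0,0,-0.43],[-1,-1,0,0,0,-0.54],[-1,-1,0,0,0,-0.65],[-1,-1,0,0,0,-0.75],[-1,-1,0,0,0,-0.847]]' 0 20
python3 -c "
from h import *
plan((.03,-.16,.2))"
```

```text
time_s: 1.25
tool_pos: [0.2848, -0.4809, 0.2225]
tool_rot: [-180.0, 0.0, 6.9]
force: [0.6, 0.7, 0.3]
grip_width: 0.0151
tcp guide [-0.2788 -0.6016  0.2225] need [ 3.108 -4.402  0.225] turn [-0.     0.     0.003] F guide [0.72 0.66 0.29] t 1.25 w 0.0151
```

```bash
python3 -m pendant '[[0.35,-0.5,0,0,0,0],[0.7,-1,0,0,0,0],[0.7,-1,0,0,0,0],[0.7,-1,0,0,0,0],[0.7,-1,0,0,0,0],[0.7,-1,0,0,0,0],[0.7,-1,0,0,0,0],[0.7,-1,0,0,0,0]]'
python3 -m pendant '[[0.35,-0.5,0,0,0,0],[0.7,-1,0,0,0,0],[0.7,-1,0,0,0,0],[0.7,-1,0,0,0,0],[0.7,-1,0,0,0,0],[0.7,-1,0,0,0,0],[0.7,-1,0,0,0,0],[0.7,-1,0,0,0,0]]'
python3 -m pendant '[[0.35,-0.5,0,0,0,0],[0.7,-1,0,0,0,0],[0.7,-1,0,0,0,0],[0.7,-1,0,0,0,0],[0.7,-1,0,0,0,0],[0.7,-1,0,0,0,0],[0.7,-1,0,0,0,0],[0.7,-1,0,0,0,0]]'
python3 -m pendant '[[0.35,-0.5,0,0,0,0],[0.7,-1,0.1,0,0,0],[0.9,-1.0,0.2,0,0,0],[1,-1.0,0.2,0,0,0],[1,-1.0,0.2,0,0,0],[1,-1,0.2,0,0,0],[1,-1,0.2,0,0,0],[1,-1,0.2,0,0,0]]'
python3 - <<'E'
from h import *
plan((.03,-.16,.095))
c=viewer.read_camera("wrist"); cv2.imwrite("pics/w1.png",c["frame"][:,:,::-1]); print(c["hand_eye"],c["fx"],c["cx"],c["cy"])
c=viewer.read_camera("top"); cv2.imwrite("pics/t1.png",cv2.resize(c["frame"][200:360,230:430,::-1],None,fx=3,fy=3))
E
```

```text
time_s: 2.25
tool_pos: [0.3428, -0.3739, 0.2225]
tool_rot: [-180.0, 0.0, 6.5]
force: [-1.0, -1.6, -0.6]
grip_width: 0.0008
time_s: 3.25
tool_pos: [0.4009, -0.2666, 0.2225]
tool_rot: [-180.0, -0.0, 6.5]
force: [-0.4, 0.1, -1.2]
grip_width: 0.0008
time_s: 4.25
tool_pos: [0.4591, -0.1593, 0.2225]
tool_rot: [180.0, 0.0, 6.5]
force: [0.1, -0.3, -0.7]
grip_width: 0.0005
time_s: 5.25
tool_pos: [0.5469, -0.0487, 0.2029]
tool_rot: [180.0, -0.0, 6.5]
force: [-0.3, 0.3, 0.2]
grip_width: 0.0006
tcp guide [ 0.0312 -0.2023  0.2029] need [-0.013 -0.424  1.078] turn [ 0.    -0.    -0.001] F guide [-0.24  0.31  0.16] t 5.25 w 0.0006
[[ 9.99999881e-01 -2.40498889e-04  4.23979759e-04 -8.17466844e-04]
 [ 1.14232006e-04  9.61211813e-01  2.75811235e-01 -7.58303258e-02]
 [-4.73866649e-04 -2.75811154e-01  9.61211726e-01 -1.62408547e-01]
 [ 0.00000000e+00  0.00000000e+00  0.00000000e+00  1.00000000e+00]] 371.64829954431775 320.0624197487328 242.31677645451276
```

View pics/w1.png

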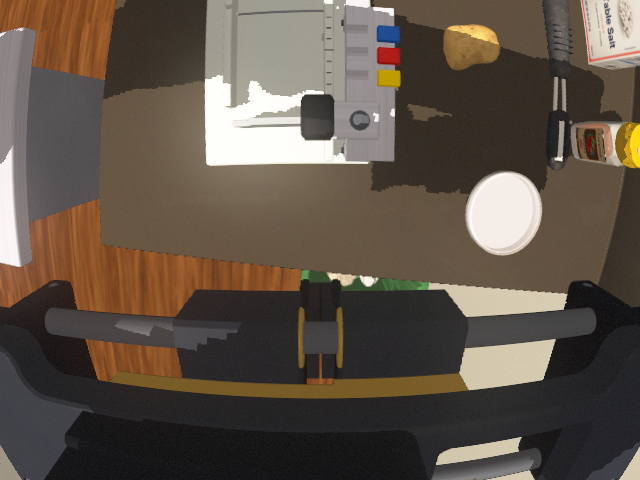

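View pics/t1.png

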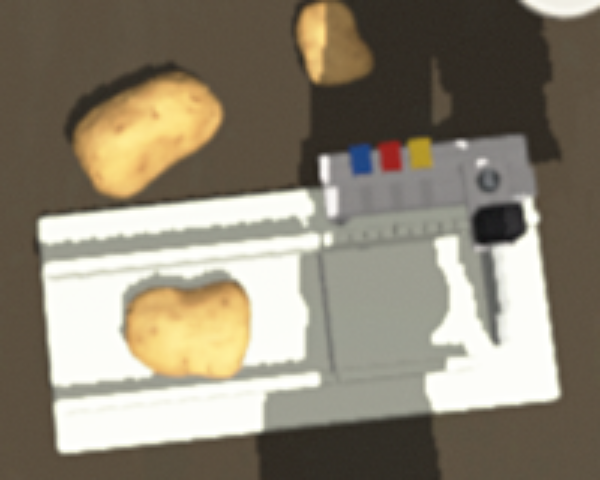

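The wrist view shows the grip at (317,117), the knob at (360,120), the red tab at (388,55), and nothing between the fingers and the grip. I'll measure these from this view.

```bash
cat >> h.py <<'E'
def wat(c,pose,u,v,z):
    x=(u-c["cx"])/c["fx"]; y=(v-c["cy"])/c["fy"]; r=np.hypot(x,y)+1e-12
    d=np.array([x/r*np.sin(r),y/r*np.sin(r),np.cos(r)]); E=c["hand_eye"]
    R=Ro.from_euler('xyz',pose["tool_rot"],degrees=True)
    o=pose["tool_pos"]+R.apply(E[:3,3]); d=R.apply(E[:3,:3]@d)
    return W2G(o+d*(z-o[2])/d[2])
E
python3 - <<'E'
from h import *
np.set_printoptions(precision=4,suppress=True)
p=env.get_obs(); c=viewer.read_camera("wrist"); H,S,V=masks(c["frame"])
for n,m,b in (("red",((H<8)|(H>172))&(S>150)&(V>90),(370,20,410,95)),("blue",(H>100)&(H<125)&(S>120)&(V>80),(370,10,410,95)),("yellow",(H>20)&(H<34)&(S>150)&(V>120),(370,20,410,95))):
    ce,s,_=cen(m,b); print(n,ce,s,wat(c,p,*ce,.053))
ce,s,_=cen(V<60,(295,90,338,145)); print("grip",ce,s[:5],[wat(c,p,u,v,.122) for u in(s[0],s[0]+s[2]) for v in (s[1],s[1]+s[3])])
print("knob",wat(c,p,360,120,.091))
print("slot",wat(c,p,280,13,.012), "base front corner",wat(c,p,206,164,.012))
print("blade top",wat(c,p,233,122,.054),wat(c,p,233,127,.054))
E
```

```text
red [388.4805  55.9455] [377  47  24  20 385] [ 0.088  -0.0542  0.053 ]
blue [388.1307  34.112 ] [377  26  23  20 375] [ 0.0879 -0.0344  0.053 ]
yellow [388.2801  78.2565] [377  70  24  18 382] [ 0.0876 -0.0739  0.053 ]
grip [322.1578 105.4398] [302  95  32  31 507] [array([ 0.0192, -0.0977,  0.122 ]), array([ 0.0191, -0.1181,  0.122 ]), array([ 0.0397, -0.0977,  0.122 ]), array([ 0.0397, -0.1181,  0.122 ])]
knob [ 0.0598 -0.1124  0.091 ]
slot [-0.007  -0.0015  0.012 ] base front corner [-0.0804 -0.1481  0.012 ]
blade top [-0.0422 -0.1106  0.054 ] [-0.0422 -0.1149  0.054 ]
```

```bash
python3 -m pendant '[[0,-0.2,0.2,0,0,0],[0,-0.35,0.5,0,0,0],[0,-0.42,0.8,0,0,0],[0,-0.42,1,0,0,0],[0,-0.42,1,0,0,0],[0,-0.42,1,0,0,0],[0,-0.42,1,0,0,0],[0,-0.42,1,0,0,0]]' 0
python3 - <<'E'
from h import *
plan((.03,-.136,.1))
s=viewer.read_camera("side"); cv2.imwrite("pics/s2.png",cv2.resize(s["frame"][180:360,200:400,::-1],None,fx=4,fy=3.3))
E
```

```text
time_s: 6.4
tool_pos: [0.5429, -0.0067, 0.1034]
tool_rot: [180.0, -0.1, 6.5]
force: [0.8, -0.2, -0.6]
grip_width: 0.0003
tcp guide [ 0.0321 -0.1602  0.1034] need [-0.021 -0.242  0.033] turn [ 0.    -0.001 -0.001] F guide [ 0.74 -0.3  -0.59] t 6.4 w 0.0003
```

View pics/s2.png

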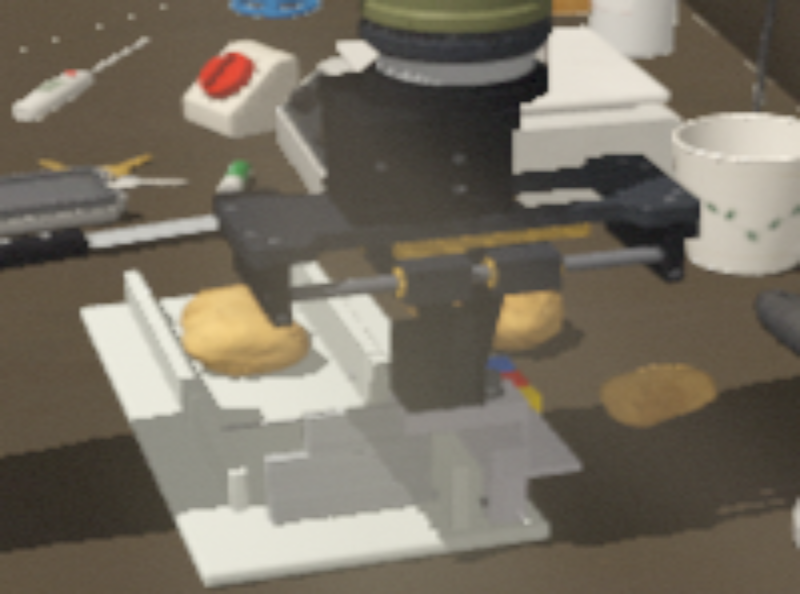

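```bash
python3 -m pendant '[[-0.02,-0.1,0.05,0,0,0],[-0.02,-0.2,0.05,0,0,0],[-0.02,-0.25,0.05,0,0,0],[-0.02,-0.3,0.05,0,0,0],[-0.02,-0.35,0.05,0,0,0],[-0.02,-0.4,0.05,0,0,0],[-0.02,-0.45,0.05,0,0,0],[-0.02,-0.5,0.05,0,0,0]]' 0
python3 - <<'E'
from h import *
np.set_printoptions(precision=4,suppress=True)
plan((.03,-.098,.1))
p=env.get_obs(); c=viewer.read_camera("wrist"); cv2.imwrite("pics/w3.png",c["frame"][:,:,::-1])
E
```

```text
time_s: 7.45
tool_pos: [0.5342, 0.0408, 0.0972]
tool_rot: [179.8, 0.1, 6.5]
force: [-1.4, -6.1, -1.0]
grip_width: 0.0004
tcp guide [ 0.029  -0.112   0.0972] need [ 0.01  -0.14  -0.029] turn [ 0.002  0.001 -0.001] F guide [-2.07 -5.87 -0.97] t 7.45 w 0.0004
```

View pics/w3.png

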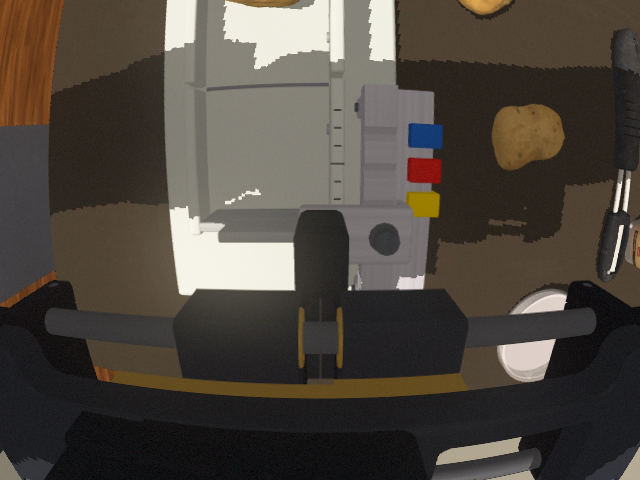

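```bash
cat >> h.py <<'E'
def look(fn=None):
    p=env.get_obs(); c=viewer.read_camera("wrist"); H,S,V=masks(c["frame"])
    ce,s,_=cen(((H<8)|(H>172))&(S>150)&(V>70),(370,20,470,300)); r=wat(c,p,*ce,.053)
    g=cv2.cvtColor(c["frame"],cv2.COLOR_RGB2GRAY)
    k,s2,_=cen(g<85,(362,120,408,280)); kk=wat(c,p,*k,.091)
    print("red",ce.round(1),r.round(4),"knob",k.round(1),s2,kk.round(4),"knob-red y",round(kk[1]-r[1],4))
    if fn: cv2.imwrite(fn,c["frame"][:,:,::-1])
E
python3 -c "
from h import *
look();plan((.03,-.098,.1))"
```

```text
red [423.8 172.6] [ 0.0874 -0.0528  0.053 ] knob [384.2 238.8] [369 223  31  33 780] [ 0.0588 -0.0814  0.091 ] knob-red y -0.0286
tcp guide [ 0.0292 -0.1099  0.0973] need [ 0.008 -0.119 -0.027] turn [ 0.     0.001 -0.001] F guide [-0.57 -1.9  -0.52] t 7.55 w 0.0005
```

```bash
python3 -m pendant '[[0,-0.02,0,0,0,0],[0,-0.04,0,0,0,0],[0,-0.06,0,0,0,0],[0,-0.08,0,0,0,0],[0,-0.1,0,0,0,0],[0,-0.12,0,0,0,0],[0,-0.12,0,0,0,0],[0,-0.12,0,0,0,0]]' 0
python3 -c "
from h import *
look();plan((.03,-.0775,.1))"
```

```text
time_s: 8.55
tool_pos: [0.5339, 0.0536, 0.0978]
tool_rot: [179.9, -0.1, 6.5]
force: [-0.1, -4.6, -0.1]
grip_width: 0.0005
red [420.9 191.7] [ 0.0876 -0.0527  0.053 ] knob [381.4 237.8] [366 222  31  32 727] [ 0.0586 -0.0697  0.091 ] knob-red y -0.017
tcp guide [ 0.0301 -0.0992  0.0979] need [-0.002 -0.217 -0.022] turn [ 0.001 -0.001 -0.001] F guide [ 0.93 -5.38 -0.11] t 8.6 w 0.0007
```

```bash
python3 -m pendant '[[0,-0.01,0,0,0,0],[0,-0.02,0,0,0,0],[0,-0.03,0,0,0,0],[0,-0.04,0,0,0,0],[0,-0.05,0,0,0,0],[0,-0.06,0,0,0,0],[0,-0.07,0,0,0,0],[0,-0.08,0,0,0,0]]' 0
python3 -c "
from h import *
look();plan((.03,-.082,.1))"
```

```text
time_s: 9.6
tool_pos: [0.5332, 0.06, 0.0979]
tool_rot: [179.8, -0.1, 6.4]
force: [-0.2, -5.3, 0.6]
grip_width: 0.0008
red [421.5 201.8] [ 0.0883 -0.0523  0.053 ] knob [381.9 238.3] [366 222  32  33 775] [ 0.0589 -0.0636  0.091 ] knob-red y -0.0113
tcp guide [ 0.0301 -0.0917  0.0979] need [-0.001 -0.097 -0.022] turn [ 0.001 -0.001 -0.002] F guide [ 1.08 -4.03  0.09] t 9.65 w 0.0005
```

```bash
python3 -m pendant '[[0,-0.01,0,0,0,0],[0,-0.02,0,0,0,0],[0,-0.03,0,0,0,0],[0,-0.04,0,0,0,0],[0,-0.05,0,0,0,0],[0,-0.06,0,0,0,0],[0,-0.07,0,0,0,0],[0,-0.08,0,0,0,0]]' 0
python3 -c "
from h import *
look('pics/w4.png');plan((.03,-.082,.1))"
```

```text
time_s: 10.65
tool_pos: [0.5307, 0.0717, 0.0972]
tool_rot: [-179.9, 0.1, 6.6]
force: [0.1, -0.1, -0.9]
grip_width: 0.0002
red [425.5 222.6] [ 0.09   -0.0523  0.053 ] knob [384.1 235.5] [369 220  31  32 731] [ 0.0586 -0.0501  0.091 ] knob-red y 0.0022
tcp guide [ 0.0291 -0.0809  0.0973] need [ 0.009  0.011 -0.027] turn [-0.     0.001  0.   ] F guide [-0.21 -1.04  0.57] t 10.7 w -0.0001
```

View pics/w4.png

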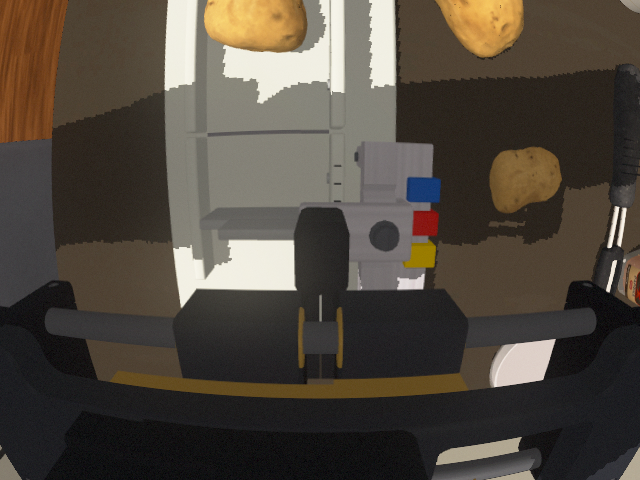

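```bash
python3 -m pendant '[[0,0.15,0,0,0,0],[0,0.3,0,0,0,0],[0,0.5,0,0,0,0],[0,0.55,-0.3,0,0,0],[0,0.55,-0.7,0,0,0],[0,0.55,-1,0,0,0],[0,0.55,-1,0,0,0],[0,0.55,-1,0,0,0]]' 0
python3 - <<'E'
from h import *
look('pics/w5.png');plan((.03,-.082,.1))
c=viewer.read_camera("top"); cv2.imwrite("pics/t5.png",cv2.resize(c["frame"][200:360,230:430,::-1],None,fx=3,fy=3))
E
```

```text
time_s: 11.7
tool_pos: [0.5372, 0.015, 0.1967]
tool_rot: [180.0, 0.1, 6.5]
force: [-0.1, -0.1, -0.2]
grip_width: 0.0005
red [394.2 129.1] [ 0.0891 -0.0533  0.053 ] knob [391.1 223.6] [ 362  120   46  160 3329] [ 0.0813 -0.1245  0.091 ] knob-red y -0.0712
tcp guide [ 0.0286 -0.1377  0.1962] need [ 0.015 -0.557  0.962] turn [-0.     0.001 -0.001] F guide [-0.54 -0.58  0.14] t 11.75 w 0.0005
```

View pics/w5.png

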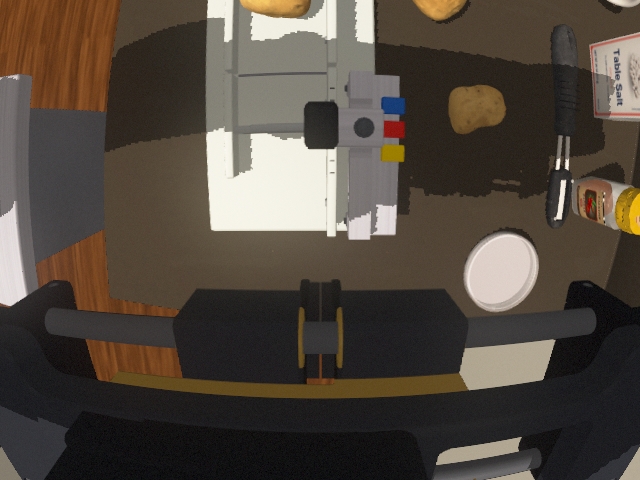

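```bash
python3 - <<'E'
from h import *
f=cv2.imread("pics/w5.png"); cv2.imwrite("pics/w5c.png",cv2.resize(f[80:180,290:420],None,fx=6,fy=6,interpolation=cv2.INTER_CUBIC))
p=env.get_obs(); c=viewer.read_camera("wrist")
print(wat(c,p,363.5,127.5,.091),"blade front edge",[wat(c,p,255,v,.054) for v in (123,124,126)], "grip",[wat(c,p,320,v,.122) for v in (102,149)])
E
```

```text
[ 0.05867516 -0.05338477  0.091     ] blade front edge [array([-0.02529313, -0.0478349 ,  0.054     ]), array([-0.02530385, -0.04866414,  0.054     ]), array([-0.02532608, -0.05032208,  0.054     ])] grip [array([ 0.02780406, -0.03833046,  0.122     ]), array([ 0.02775871, -0.06832114,  0.122     ])]
```

View pics/w5c.png

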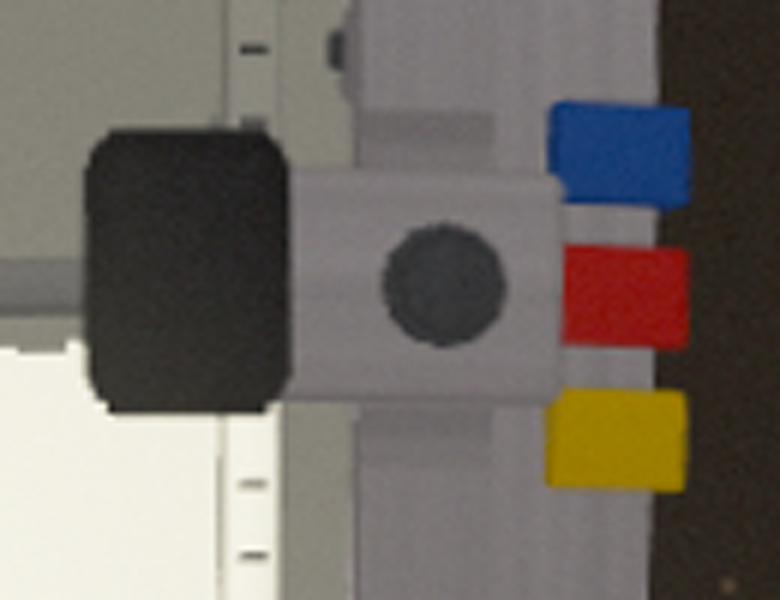

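```bash
python3 - <<'E'
from h import *
np.set_printoptions(precision=3,suppress=True)
c=viewer.read_camera("top"); s=viewer.read_camera("side")
print("scale right edge",[at(c,207,v,z) for v in(165,270) for z in(.05,.08)])
# side-view: top-front-right scale corner about (368,213); top-left (297,231)?
for uv in ((368,213),(300,233)):
    print("side corner",[at(s,*uv,z) for z in (.04,.06,.08)])
print("beaker right-top ~",at(c,170,205,.08),at(c,170,205,.15))
H,S,V=masks(c["frame"]); po=(H>8)&(H<24)&(S>90)&(V>110); ce,st,l=cen(po,(262,280,330,335))
ys,xs=np.nonzero(l)
for z in(.02,.03):
    q=np.array([W2G(at(c,x,y,z)) for x,y in zip(xs,ys)]); print("potato z",z,q.min(0)[:2],q.max(0)[:2],q.mean(0)[:2])
ct,_=cv2.findContours(l.astype(np.uint8),0,2); print(cv2.minAreaRect(ct[0]))
H,S,V=masks(s["frame"]); po=(H>8)&(H<24)&(S>90)&(V>80); ce,st,l=cen(po,(240,258,284,298)); print("side potato",ce,st, W2G(at(s,*ce,.03)))
E
```

```text
scale right edge [array([0.767, 0.421, 0.05 ]), array([0.757, 0.416, 0.08 ]), array([0.547, 0.412, 0.05 ]), array([0.542, 0.407, 0.08 ])]
side corner [array([0.797, 0.565, 0.04 ]), array([0.782, 0.512, 0.06 ]), array([0.767, 0.459, 0.08 ])]
side corner [array([0.594, 0.458, 0.04 ]), array([0.586, 0.408, 0.06 ]), array([0.579, 0.359, 0.08 ])]
beaker right-top ~ [0.673 0.486 0.08 ] [0.655 0.47  0.15 ]
potato z 0.02 [-0.044  0.052] [0.02  0.136] [-0.008  0.094]
potato z 0.03 [-0.045  0.052] [0.019 0.135] [-0.009  0.094]
((292.0, 309.5), (31.0, 40.0), 90.0)
side potato [259.858 279.542] [246 266  31  28 661] [-0.01   0.092  0.03 ]
```

View pics/t5.png

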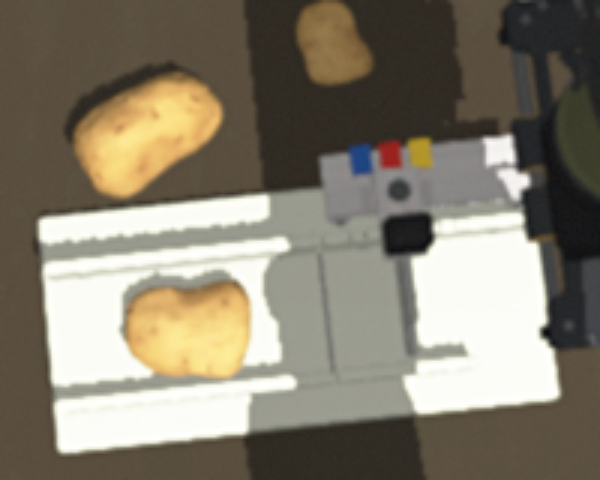

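Clicked in: knob y is -53.4 mm, red tab -53.3 mm and grip centre -53.3 mm. The potato spans y from 52 to 136 mm, centred at about x = -10 mm. I'll fly over to its far side.

```bash
python3 -m pendant '[[-0.05,-0.5,0,0,0,0],[-0.13,-1,0,0,0,0],[-0.13,-1,0,0,0,0],[-0.13,-1,0,0,0,0],[-0.13,-1,0,0,0,0],[-0.13,-1,0,0,0,0],[-0.13,-1,0,0,0,0],[-0.13,-1,0,0,0,0]]' 0
python3 -m pendant '[[-0.05,-0.5,0,0,0,0],[-0.13,-1,0,0,0,0],[-0.13,-1,0,0,0,0],[-0.13,-1,0,0,0,0],[-0.13,-1,0,0,0,0],[-0.13,-1,0,0,0,0],[-0.13,-1,0,0,0,0],[-0.13,-1,0,0,0,0]]'
python3 -m pendant '[[-0.05,-0.5,0,0,0,0],[-0.13,-1,0,0,0,0],[-0.13,-1,0,0,0,0],[-0.13,-1,0,0,0,0],[-0.13,-1,0,0,0,0],[-0.13,-1,0,0,0,0],[-0.13,-1,0,0,0,0],[-0.13,-1,0,0,0,0]]'
python3 - <<'E'
from h import *
plan((-.01,.168,.024))
for n in("wrist","top","side"):
    c=viewer.read_camera(n); cv2.imwrite(f"pics/{n}6.png",c["frame"][:,:,::-1])
E
```

```text
time_s: 12.95
tool_pos: [0.5134, 0.1137, 0.1975]
tool_rot: [180.0, 0.0, 6.5]
force: [-0.1, 0.2, -0.1]
grip_width: 0.0002
time_s: 13.95
tool_pos: [0.4891, 0.2116, 0.1975]
tool_rot: [180.0, 0.0, 6.5]
force: [0.1, -0.1, -0.4]
grip_width: 0.0004
time_s: 14.95
tool_pos: [0.4648, 0.3094, 0.1975]
tool_rot: [180.0, -0.0, 6.5]
force: [0.7, 0.9, -0.2]
grip_width: 0.0007
tcp guide [-0.0091  0.1628  0.1975] need [-0.009 -0.052  1.735] turn [ 0.    -0.    -0.001] F guide [ 0.82  0.86 -0.16] t 14.95 w 0.0007
```

View pics/top6.png

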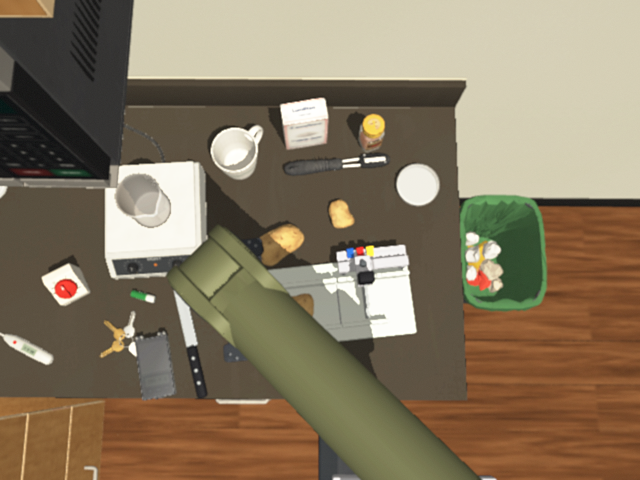

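View pics/side6.png

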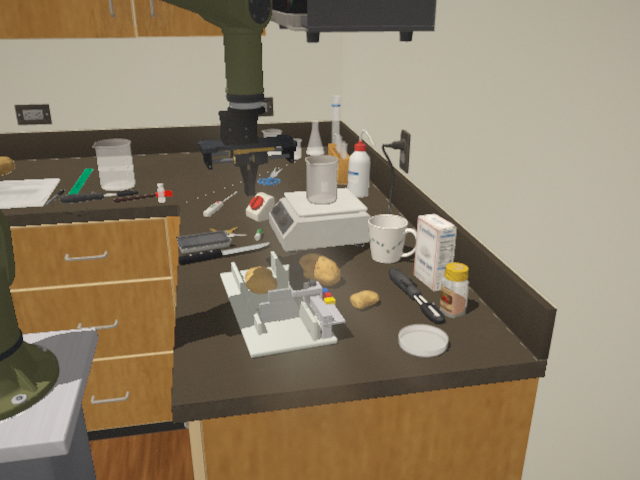

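```bash
python3 -m pendant '[[0,-0.04,0.2,0,0,0],[0,-0.04,0.5,0,0,0],[0,-0.04,0.8,0,0,0],[0,-0.04,1,0,0,0],[0,-0.04,1,0,0,0],[0,-0.04,1,0,0,0],[0,-0.04,1,0,0,0],[0,-0.04,1,0,0,0]]' 0
python3 -c "
from h import *
plan((-.01,.167,.025))
p=env.get_obs(); c=viewer.read_camera('wrist'); cv2.imwrite('pics/w7.png',c['frame'][:,:,::-1])"
```

```text
time_s: 16.1
tool_pos: [0.4648, 0.3139, 0.0984]
tool_rot: [-180.0, -0.1, 6.5]
force: [-0.5, -0.5, 0.1]
grip_width: 0.0007
tcp guide [-0.0087  0.1673  0.0984] need [-0.014  0.004  0.734] turn [-0.    -0.001 -0.001] F guide [-0.53 -0.4   0.1 ] t 16.1 w 0.0007
```

View pics/w7.png

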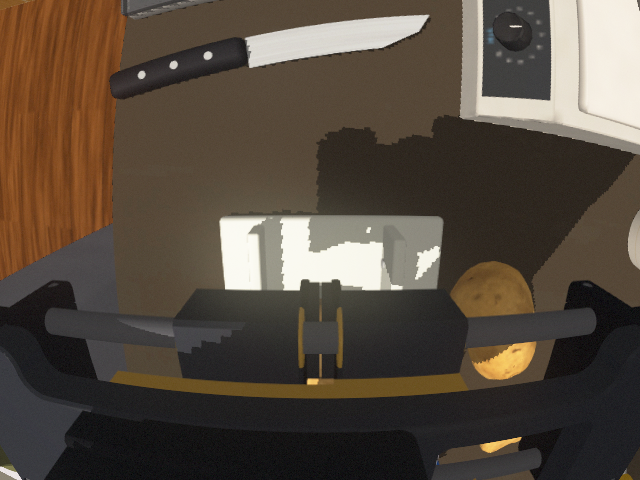

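```bash
python3 -m pendant '[[-0.01,0,0.1,0,0,0],[-0.01,0,0.2,0,0,0],[-0.01,0,0.32,0,0,0],[-0.01,0,0.44,0,0,0],[-0.01,0,0.56,0,0,0],[-0.01,0,0.66,0,0,0],[-0.01,0,0.72,0,0,0],[-0.01,0,0.72,0,0,0]]' 0
python3 -c "
from h import *
plan((-.01,.05,.025))
c=viewer.read_camera('side'); cv2.imwrite('pics/s8.png',cv2.resize(c['frame'][180:360,200:400,::-1],None,fx=4,fy=3.3))"
```

```text
time_s: 17.15
tool_pos: [0.463, 0.3134, 0.0251]
tool_rot: [180.0, 0.0, 6.6]
force: [0.4, -0.1, -0.4]
grip_width: 0.0004
tcp guide [-0.0105  0.167   0.0251] need [6.00e-03 1.17e+00 1.00e-03] turn [ 0.  0. -0.] F guide [ 0.39 -0.13 -0.41] t 17.15 w 0.0004
```

View pics/s8.png

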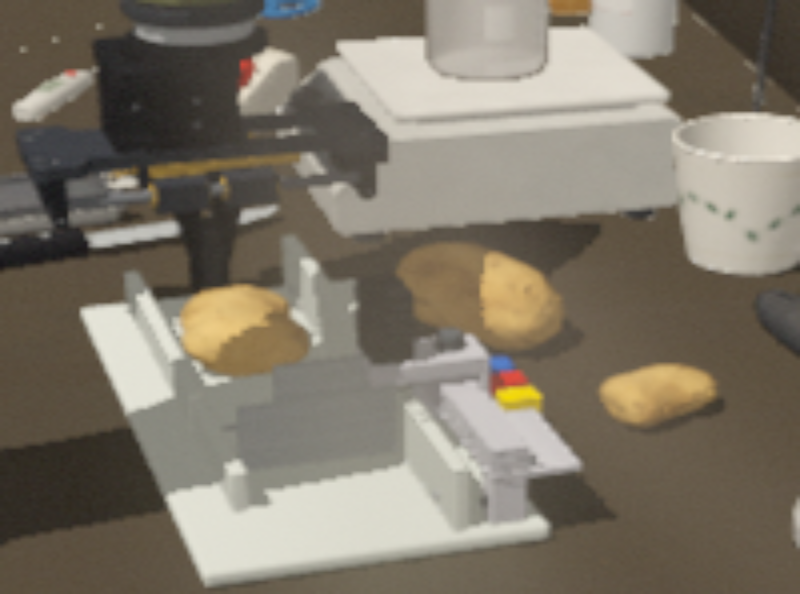

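```bash
python3 -m pendant '[[0,0.06,0,0,0,0],[0,0.12,0,0,0,0],[0,0.18,0,0,0,0],[0,0.23,0,0,0,0],[0,0.28,0,0,0,0],[0,0.33,0,0,0,0],[0,0.38,0,0,0,0],[0,0.43,0,0,0,0]]' 0
python3 -m pendant '[[0,0.05,0,0,0,0],[0,0.1,0,0,0,0],[0,0.15,0,0,0,0],[0,0.2,0,0,0,0],[0,0.25,0,0,0,0],[0,0.3,0,0,0,0],[0,0.34,0,0,0,0],[0,0.36,0,0,0,0]]'
python3 -c "
from h import *
plan((-.01,.044,.025))
for n in('wrist','top','side'):
    c=viewer.read_camera(n); cv2.imwrite(f'pics/{n}9.png',c['frame'][:,:,::-1])
f=cv2.imread('pics/side9.png'); cv2.imwrite('pics/s9c.png',cv2.resize(f[180:360,200:400],None,fx=4,fy=3.3))
f=cv2.imread('pics/top9.png'); cv2.imwrite('pics/t9c.png',cv2.resize(f[200:360,230:430],None,fx=4,fy=3.5))
"
```

```text
time_s: 18.2
tool_pos: [0.4682, 0.2707, 0.0256]
tool_rot: [-180.0, -0.0, 6.6]
force: [-0.9, 1.1, 0.8]
grip_width: 0.0004
time_s: 19.2
tool_pos: [0.4723, 0.2347, 0.0255]
tool_rot: [180.0, 0.0, 6.5]
force: [-0.3, 1.5, 0.7]
grip_width: 0.0009
tcp guide [-0.0103  0.0878  0.0255] need [0.003 0.438 0.005] turn [ 0.     0.    -0.001] F guide [-0.09  1.52  0.71] t 19.2 w 0.0009
```

View pics/s9c.png

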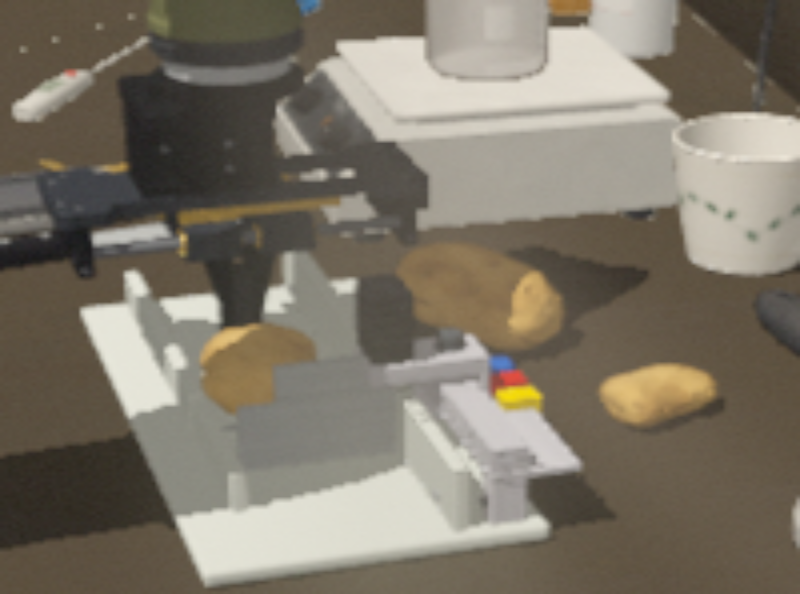

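View pics/t9c.png

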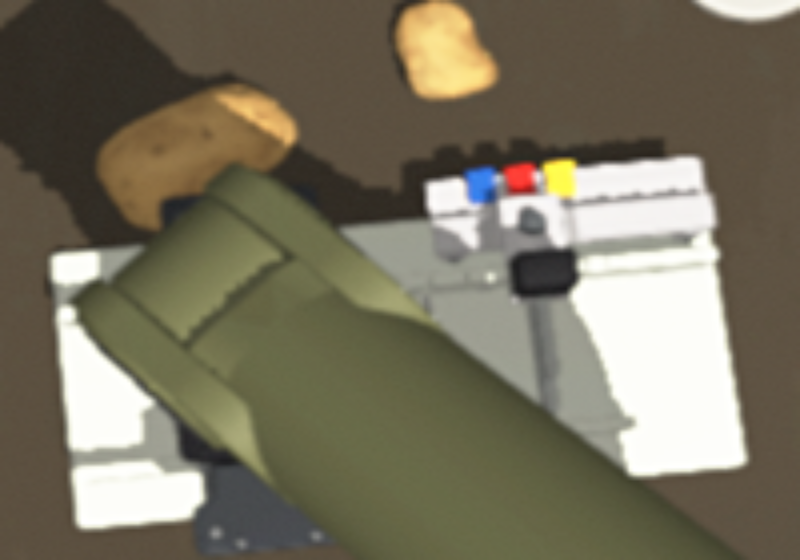

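```bash
python3 -m pendant '[[0,0.04,0,0,0,0],[0,0.08,0,0,0,0],[0,0.12,0,0,0,0],[0,0.16,0,0,0,0],[0,0.2,0,0,0,0],[0,0.24,0,0,0,0],[0,0.28,0,0,0,0],[0,0.3,0,0,0,0]]' 0
python3 -c "
from h import *
plan((-.01,.044,.025))
for n in('top','side'):
    c=viewer.read_camera(n); cv2.imwrite(f'pics/{n}10.png',c['frame'][:,:,::-1])
plan((-.01,.044,.025))
f=cv2.imread('pics/side10.png'); cv2.imwrite('pics/s10c.png',cv2.resize(f[250:340,220:340],None,fx=6,fy=6))
f=cv2.imread('pics/top10.png'); cv2.imwrite('pics/t10c.png',cv2.resize(f[200:360,230:430],None,fx=4,fy=3.5))
"
```

```text
time_s: 20.35
tool_pos: [0.4757, 0.2049, 0.0255]
tool_rot: [180.0, 0.0, 6.5]
force: [0.3, 0.8, -0.1]
grip_width: 0.0004
tcp guide [-0.0103  0.0577  0.0255] need [0.003 0.137 0.005] turn [ 0.     0.    -0.001] F guide [ 0.4   0.72 -0.12] t 20.35 w 0.0004
tcp guide [-0.0103  0.0576  0.0255] need [0.003 0.136 0.005] turn [ 0.     0.    -0.001] F guide [-0.04  0.66 -0.16] t 20.45 w 0.0005
```

View pics/s10c.png

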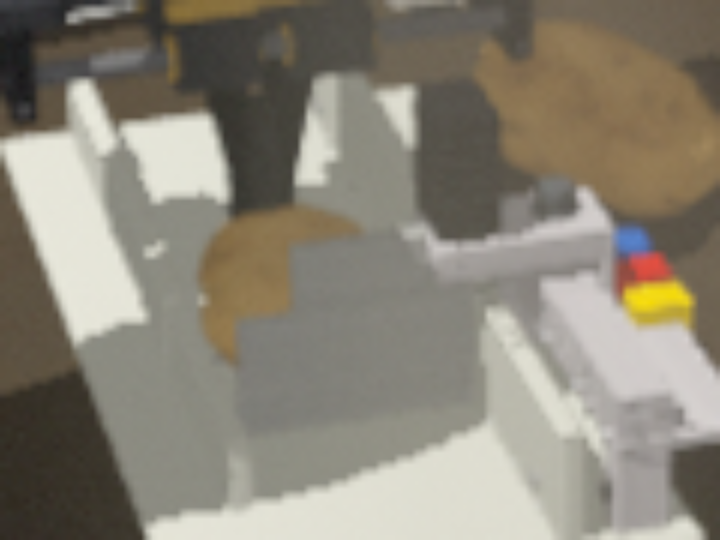

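View pics/t10c.png

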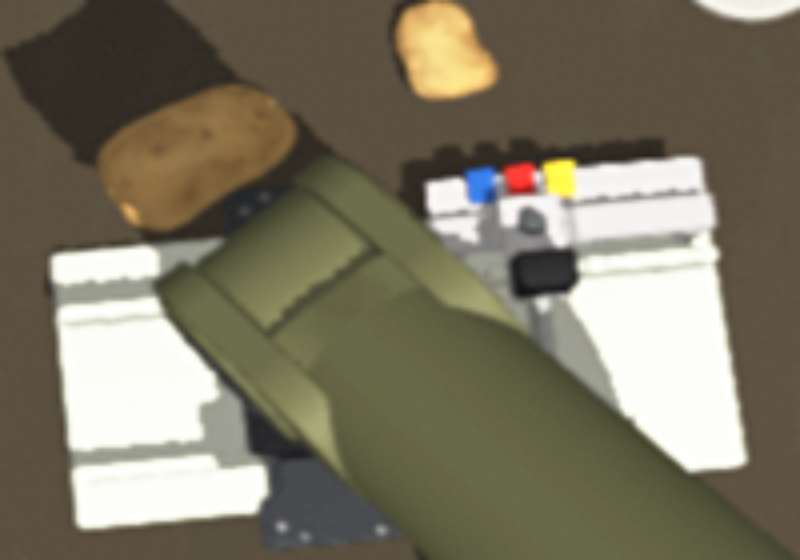

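```bash
cat >> h.py <<'E'
def fr():
    F=[]
    for _ in range(4): viewer.read_camera("side"); F.append(RG.T@env.get_obs()["force"])
    o=env.get_obs(); print("tcp",W2G(o["tool_pos"]).round(4),"F",np.mean(F,0).round(2),"t",round(o["time_s"],2))
E
python3 -m pendant '[[0,0.015,0,0,0,0],[0,0.03,0,0,0,0],[0,0.045,0,0,0,0],[0,0.06,0,0,0,0],[0,0.07,0,0,0,0],[0,0.08,0,0,0,0],[0,0.09,0,0,0,0],[0,0.09,0,0,0,0]]' 0
python3 -c "
from h import *
fr()"
python3 -m pendant '[[0,0.01,0,0,0,0],[0,0.02,0,0,0,0],[0,0.02,0,0,0,0],[0,0.02,0,0,0,0],[0,0.02,0,0,0,0],[0,0.02,0,0,0,0],[0,0.02,0,0,0,0],[0,0.02,0,0,0,0]]' 0
python3 -c "
from h import *
fr()"
```

```text
time_s: 21.45
tool_pos: [0.4767, 0.1961, 0.0255]
tool_rot: [180.0, 0.0, 6.6]
force: [0.4, 0.7, -0.0]
grip_width: 0.0002
tcp [-0.0103  0.049   0.0255] F [-0.1   0.32  0.53] t 21.65
time_s: 22.65
tool_pos: [0.4769, 0.1943, 0.0255]
tool_rot: [180.0, 0.0, 6.6]
force: [-0.4, 0.6, 0.1]
grip_width: 0.0001
tcp [-0.0103  0.047   0.0255] F [-0.13 -0.14 -0.16] t 22.85
```

```bash
python3 -m pendant '[[0,0.005,0,0,0,0],[0,0.01,0,0,0,0],[0,0.01,0,0,0,0],[0,0.01,0,0,0,0],[0,0.01,0,0,0,0],[0,0.01,0,0,0,0],[0,0.01,0,0,0,0],[0,0.01,0,0,0,0]]' 0
python3 -c "
from h import *
fr()"
python3 -m pendant '[[0,0.005,0,0,0,0],[0,0.01,0,0,0,0],[0,0.01,0,0,0,0],[0,0.01,0,0,0,0],[0,0.01,0,0,0,0],[0,0.01,0,0,0,0],[0,0.01,0,0,0,0],[0,0.01,0,0,0,0]]' 0
python3 -c "
from h import *
fr()"
```

```text
time_s: 23.85
tool_pos: [0.4771, 0.1934, 0.0255]
tool_rot: [180.0, -0.0, 6.6]
force: [-0.8, 0.4, 0.1]
grip_width: 0.0003
tcp [-0.0103  0.0461  0.0255] F [-0.06  0.63  0.19] t 24.05
time_s: 25.05
tool_pos: [0.4771, 0.1926, 0.0255]
tool_rot: [-180.0, 0.0, 6.6]
force: [-0.5, 3.8, 0.3]
grip_width: 0.0006
tcp [-0.0104  0.0453  0.0255] F [-0.66  3.53 -0.1 ] t 25.25
```

Force rose to 3.5 N, so the potato has met the stop. Backing off.

```bash
python3 -m pendant '[[0,-0.01,0,0,0,0],[0,-0.02,0,0,0,0],[0,-0.05,0,0,0,0],[0,-0.1,0,0,0,0],[0,-0.2,0,0,0,0],[0,-0.3,0,0,0,0],[0,-0.3,0,0,0,0],[0,-0.3,0,0,0,0]]' 0
python3 -m pendant '[[0,0,-0.2,0,0,0],[0,0,-0.5,0,0,0],[0,0,-0.8,0,0,0],[0,0,-1,0,0,0],[0,0,-1,0,0,0],[0,0,-1,0,0,0],[0,0,-1,0,0,0],[0,0,-1,0,0,0]]'
python3 -m pendant '[[0,0,-0.3,0,0,0],[0,0,-0.7,0,0,0],[0,0,-1,0,0,0],[0,0.3,-1,0,0,0],[0,0.7,-1,0,0,0],[0,1,-1,0,0,0],[0,1,-1,0,0,0],[0,1,-1,0,0,0]]'
python3 -m pendant '[[0,0.5,0,0,0,0],[0,1,0,0,0,0],[0,1,0,0,0,0],[0,1,0,0,0,0],[0,1,0,0,0,0],[0,1,0,0,0,0],[0,1,0,0,0,0],[0,1,0,0,0,0]]'
python3 -c "
from h import *
look('pics/w11.png');plan((0,-.1,.2))
"
```

```text
time_s: 26.25
tool_pos: [0.4736, 0.2222, 0.0254]
tool_rot: [180.0, 0.0, 6.6]
force: [-0.0, 0.4, 0.7]
grip_width: 0.0004
time_s: 27.25
tool_pos: [0.4732, 0.222, 0.1247]
tool_rot: [180.0, 0.1, 6.6]
force: [0.6, -0.3, -0.1]
grip_width: 0.0003
time_s: 28.25
tool_pos: [0.4849, 0.1238, 0.2253]
tool_rot: [-180.0, 0.0, 6.6]
force: [-0.3, 0.6, -0.2]
grip_width: 0.0002
time_s: 29.25
tool_pos: [0.4965, 0.0237, 0.2255]
tool_rot: [180.0, 0.0, 6.6]
force: [-0.2, -0.1, -0.3]
grip_width: 0.0006
red [430.6 146.3] [ 0.0903 -0.0533  0.053 ] knob [384.4 261.4] [ 362  237   46   43 1642] [ 0.0437 -0.151   0.091 ] knob-red y -0.0977
tcp guide [-0.0104 -0.1248  0.2255] need [ 0.104 -0.248  0.255] turn [ 0.  0. -0.] F guide [-0.28 -0.66 -0.44] t 29.3 w 0.0004
```

View pics/w11.png

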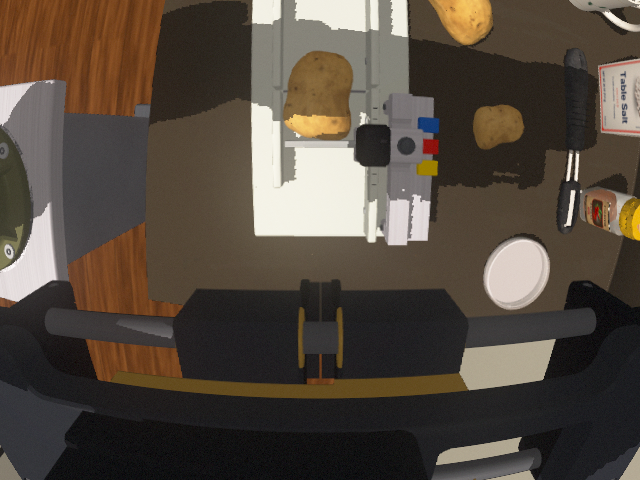

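```bash
python3 -c "
from h import *
np.set_printoptions(precision=4,suppress=True)
f=cv2.imread('pics/w11.png'); cv2.imwrite('pics/w11c.png',cv2.resize(f[80:180,275:450],None,fx=4.5,fy=6,interpolation=cv2.INTER_CUBIC))
p=env.get_obs(); c=viewer.read_camera('wrist')
print('knob',wat(c,p,406,145.5,.091),'blade top front',[wat(c,p,310,v,.054) for v in(140,141,142,147)],'potato front z.03',[wat(c,p,320,v,.03) for v in(137,138,139)])
"
```

```text
knob [ 0.058  -0.0532  0.091 ] blade top front [array([-0.02  , -0.0503,  0.054 ]), array([-0.02  , -0.0512,  0.054 ]), array([-0.02  , -0.0521,  0.054 ]), array([-0.02  , -0.0566,  0.054 ])] potato front z.03 [array([-0.0111, -0.0475,  0.03  ]), array([-0.0111, -0.0485,  0.03  ]), array([-0.0111, -0.0495,  0.03  ])]
```

View pics/w11c.png

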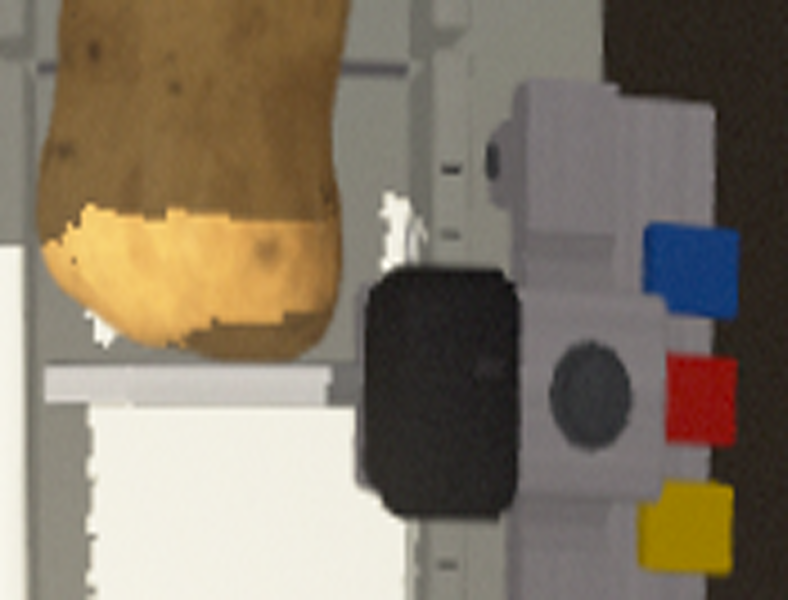

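```bash
python3 -c "
from cell import env
print(env.get_obs()['time_s'], env.sign_off())"
```

```text
the job is handed in; nothing more can be done
29.35 None
```

The stop is clicked into the red-tab notch and the potato rests against it. I handed the job in at 29.35 s.

- **Stop:** with the fingers shut, I pushed the grip through the yellow notch and into the middle notch beside the red tab. In the last wrist picture, after the potato was pushed, the knob was at guide y = -53.2 mm and the red tab at -53.3 mm. I inferred the click from this alignment and from the push force dropping to about 0–1 N. I had no reading of the pin's height.
- **Potato:** I pushed it down the channel slowly, ending in 1 mm steps. The force rose from about 0.6 N to 3.5 N at contact, well under the roughly 10 N that would dislodge the stop. After backing off, the potato's end and the blade's face were within about 0.5–1 mm of each other. That is as fine as the picture resolves, so contact rests mainly on the force rise.
- **Other things:** I pushed nothing else and saw nothing else moved in the later pictures, though I did not re-measure the bystanders. The arm was clear of everything at hand-in.
- **Disagreements:** the side camera put the red tab about 3 px (roughly 4 mm) from where the top view did. I relied on the top and wrist views, which agreed to about 1 mm. My automatic knob detection picked the wrong blob in both overhead wrist pictures, so I read the knob's position from those pictures by eye.

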